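Free the cutter cap of a food processor whose thread hand is unknown

TASK

The food processor is to be stripped for cleaning: first turn its selector dial back to the red off mark. Then undo the black knurled cap that holds the slicing disc (its thread may be right- or left-handed, so feel which way it gives and keep the fingers off the sharp disc), and lift it off its spindle. Finish still holding the cap in the gripper, level and about 10 cm straight above where it sat, with the dial still at off and everything else left as it stood.

Things in the scene. Friction and masses are not known exactly. Their poses are not given: they have to be found in the camera images.
- processor: White bench food processor, fixed, 316 x 196 mm, base top 75 mm high. Origin on the spindle axis at worktop height; x points from the dial (axis at x -135 mm, y 0) to the white rear post (42 x 64 mm, 168 mm high, centred at x +110 mm). A clear bowl, outer diameter 172 mm, rim 134 mm high, small handle at +y, surrounds the spindle.
- dial (a joint): Angle of the selector dial about its vertical axis, positive clockwise seen from above, range -0.8 to 1.6; 0 = off: the white pointer line points along processor +x (to the bowl) at the red mark. It starts on the speed side, at about 0.6 to 1.35, turns with 0.05 N m friction and stays where it is left.
- dial_grip (a point): Grip point of the black dial, on its axis 105 mm above the worktop and 2 mm below the top of its bar; its x axis points along the white pointer line. The bar to grip is 46 mm long (along x), 14 mm thick and 22 mm tall, on a round skirt of 51 mm diameter whose top is 85 mm above the worktop.
- cap: Black knurled cap on the spindle, about 0.2 kg. Origin at the centre of its underside, z up; a white index line on it points along its x. Round skirt 53 mm wide, 22 mm high; on top the round grip, 32 mm in diameter, from 22 to 46 mm above the origin. At the start it is tight, index line along processor +x (to the rear post), underside 136 mm above the worktop.
- spindle_seat (a point): Hub face under the cap, on the spindle axis, 136 mm up; the spindle ends 17 mm higher. Quick thread, its hand differs from start to start: the loosening way the cap turns freely (under 0.1 N m), meets a stop at 63 degrees and lifts off from 36 to 63 (50 best, off the stop); the other way it stops dead within 3. It does not climb: turn, then lift. Unreleased it lifts 1 to 3 mm only.
- slicing_disc: Sharp steel slicing disc of 158 mm diameter with its hub (59 mm), origin at the hub face under the cap; the disc's upper side is 8 mm below that, its two blades about 5 mm. Not to be touched.
- tomato_tin: small labelled food tin, diameter 58, height 72 mm, standing right of the machine, origin at the centre of its underside; a bystander
- ramekin_b: cream ribbed dish, diameter 68, height 38 mm, left of the machine, origin at the centre of its underside; a bystander
- pan_herb: small steel pan with green herbs, 176 x 108 x 66 mm, right of the machine, origin at the centre of its underside; a bystander
- ramekin_a: white ribbed dish with dark contents, diameter 68, height 38 mm, left of the machine, origin at the centre of its underside; a bystander
Not all that is in view belongs to the job. What is shaped like the cap but orange is not meant.

How it is judged (in metres and radians):
On the way, in this order (a step that is already met when the one before it is completed fails the run):
1. the dial is at the red off mark, within 0.14 rad, with the cap still on (value of joint dial between -0.14 and 0.14 rad and z of cap in the frame of spindle_seat below 0.01 m), for 0.2 s.
2. the cap has been turned loose, by 0.6 rad (34 degrees) or more, while still down on its spindle and the dial at off (value of joint dial between -0.14 and 0.14 rad and angle between the x axis of cap and the x axis of processor, either way round above 0.6 rad and z of cap in the frame of spindle_seat below 0.008 m and horizontal distance between cap and spindle_seat below 0.006 m), for 0.05 s.
At the end, for the whole second after the job is handed in: The gripper holds the cap still, level within 20 degrees, its underside 60 to 170 mm above the hub face and within 40 mm of the spindle axis, carried by nothing but the fingers; the dial is within 0.14 rad of off (value of joint dial between -0.14 and 0.14 rad and z of cap in the frame of spindle_seat between 0.06 and 0.17 m and horizontal distance between cap and spindle_seat below 0.04 m and angle between cap's own z axis and vertical below 0.35 rad and contact force between the fingers and cap above 2 N and contact force between cap and processor below 0.1 N and linear speed of cap below 0.03 m/s); the arm keeps its last pose, push and grip.
It fails at once if the fingers touch the sharp slicing disc (over 3 N) (contact force between the fingers and slicing_disc above 3 N).
It fails at once if a bystander is disturbed: moved by more than 30 mm (distance of any of tomato_tin, ramekin_b, pan_herb, ramekin_a from where it was at the start of the episode above 0.03 m).
It also fails if it takes over 58 s, if anything falls off the work surface, if the arm or the gripper's body presses on something with over 40 N, if the wrist force passes 120 N, or if a joint passes its speed limit or range.

ROBOT

A 6-joint arm with a two-finger parallel gripper is mounted at the origin on a cart in front of the work surface, level with it; the furniture and walls round the work are solid. World frame = base frame: x ahead of the robot, y to its left, z up, the work surface at z = 0. Lengths are in mm, angles in degrees, forces in N, time in s.
With the tool pointing down it reaches from about 325 to 925 mm from the base axis. Payload 3.1 kg.
Tool frame: the origin (TCP) lies midway between the tips of the shut fingers; the grasp point (between the pads) lies 19 mm behind it; z points along the fingers, y is the line along which they close (so a half turn about z gives the same grasp; the last joint's range is limited). The gripper opens to 85 mm and grips with 20 to 120 N. Pads are 22 mm wide; open, the fingers measure 114 mm over their backs; the gripper's body (76 mm by 85 mm) begins 54 mm behind the grasp point. The pads swing forward as they close: fully open they stand 13 mm farther back than shut.
Start: joints at [-70.6, 12.427, 92.441, -0, 75.132, -6.429], TCP at [272.325, -562.564, 231.3] pointing down, gripper open.
Joint ranges: [-157.48, 157.48], [-44.54, 120.13], [17.64, 146.25], [-64.5, 244.5], [7.68, 150.69], [-147.95, 147.95]. Speed limits (degrees/s): [159.86, 159.86, 180, 180, 180, 180].

INTERFACE

Orientations are given as [roll, pitch, yaw] about the fixed x, y, z axes, in that order (R = Rz(yaw) Ry(pitch) Rx(roll)).
In Python, from workcell import bot gives the robot as it stands. The module is installed in compiled form; this text tells all that it offers.
- The arm moves only by the tool carry_out, never from a script. Its argument "motion" is a list of rows, each an object with "fingers": the opening, from 0 (shut) to 1 (fully open); "delta_pos": the shift along the tool's x, y, z in m, a list of three; "turn": the turn, a rotation vector about the tool's x, y, z in degrees, a list of three. A call has 1 to 8 rows; each row is the pose to reach, as a shift and turn from the pose commanded when the call began, along the tool's axes at that moment; what a row does not reach only later rows make up. A row lasts 1/10 s, in which the tool goes at most 50 mm and 8.59 degrees, less where a joint would pass 70% of its speed; a pose out of reach is approached as far as the arm can. A call with a gripper value outside its range is refused whole. The fingers move at their own pace and stop on an object; "force" is the grip in N (left out, the last holds). Time passes only in rows, so rows that repeat a pose let the fingers close. It gives the time, the measured TCP pose, the force, the opening and the grip force at its end, in the units of the state.
- bot.get_obs(): the state, without advancing time (a new reading comes with each control period).
- bot.read_camera(name): name is "scene" or "side" or "wrist"; returns a dict with "color" (420x560x3 uint8, red, green, blue), "z_map" (420x560 float32, mm along the optical axis (not along the pixel's ray), 0 where there is no reading), "camera_matrix" (3x3 intrinsics, pixels), "R" (3x3) and "t" (3): a world point X has camera coordinates R X + t. Camera axes: x right, y down, z forward; pixel columns grow to the right and rows downward; lengths in mm; the calibration is good to about 2 mm. A picture is of the moment at which its call begins.
- bot.sign_off(): hands the job in; it is judged then, once.
The state is a dict: "t": time; "joints": joint angles; "joint_vel": joint speeds; "effort": joint torques, N m; "position": TCP position; "orientation": TCP orientation; "ft_force": force on the tool from outside, world axes, zero at the start; "ft_torque": the same for the moment, N m; "width": finger opening in mm; "finger_force": force on a finger pad.
Only numpy, scipy, OpenCV 4.12 (cv2) and the standard library are available. Lean on these libraries where they do the work, as an engineer would, in place of code of your own. Each camera call takes 0.05 s, during which the arm holds its last target. There are 200 camera calls.

## Working session

There is one attempt and no reset: what is moved stays moved. The work goes in short steps, Python scripts to look and compute and a tool call to move; the robot and the scene stay as the last step left them, time stands still between calls to the robot, and variables do not carry over. Pictures are saved under pics/ and viewed, at most 10 in all, crops included, and the job is handed in when it is done.

Besides the shell and the picture viewer there is one more tool, called after "Request:" as a command line: name --argument value ..., lists and objects as JSON in quotes. carry_out: Moves the arm, as the interface text tells. Its arguments: {"type":"object","properties":{"motion":{"type":"array"},"force":{"type":"number"}},"required":["motion"]}

```bash
mkdir -p pics; python3 - <<'E'
from workcell import bot
import cv2,numpy as np
for n in ("scene","side"):
    c=bot.read_camera(n); cv2.imwrite(f"pics/{n}0.png",c["color"][:,:,::-1]); np.savez(f"{n}0.npz",**c)
    print(n,c["camera_matrix"].round(1).tolist(),c["R"].round(3).tolist(),c["t"].round(1).tolist())
print(bot.get_obs())
E
```

```text
scene [[524.8, 0.0, 275.8], [0.0, 524.8, 211.5], [0.0, 0.0, 1.0]] [[-0.719, -0.695, -0.003], [-0.472, 0.492, -0.731], [0.51, -0.524, -0.682]] [396.1, 404.6, 1108.9]
side [[433.9, 0.0, 276.8], [0.0, 433.9, 210.4], [0.0, 0.0, 1.0]] [[-0.992, -0.129, 0.0], [-0.063, 0.485, -0.872], [0.112, -0.865, -0.489]] [574.8, 149.6, 1061.1]
{'t': 0.1, 'joints': array([-7.05987977e+01,  1.24728295e+01,  9.25184789e+01,  1.59057620e-04,
        7.51316321e+01, -6.43029318e+00]), 'joint_vel': array([ 0.02818879, -0.03593218, -0.27400237,  0.04456389,  0.00954502,
        0.13525866]), 'effort': array([-5.64045113e-04, -3.98075044e+01, -3.04969776e+01, -1.34708589e-04,
        4.20592463e-03, -3.57262614e-06]), 'position': array([ 272.09238964, -561.86547552,  230.10191867]), 'orientation': array([-1.79877850e+02, -1.39213134e-02,  2.58314397e+01]), 'ft_force': array([ 0.18460849, -1.2357006 , -0.4137589 ]), 'ft_torque': array([ 0.01085309,  0.0012748 , -0.03146675]), 'finger_force': 0.0, 'width': 85.80478077156721}
```

View pics/scene0.png

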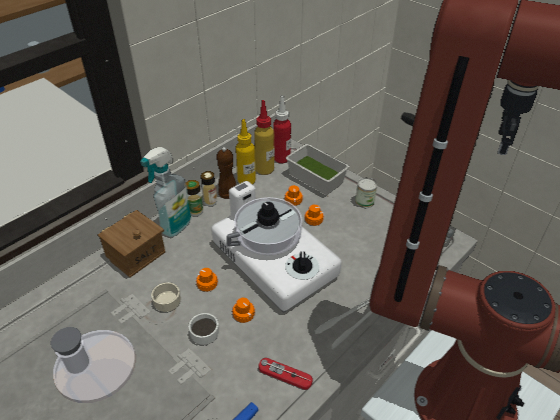

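View pics/side0.png

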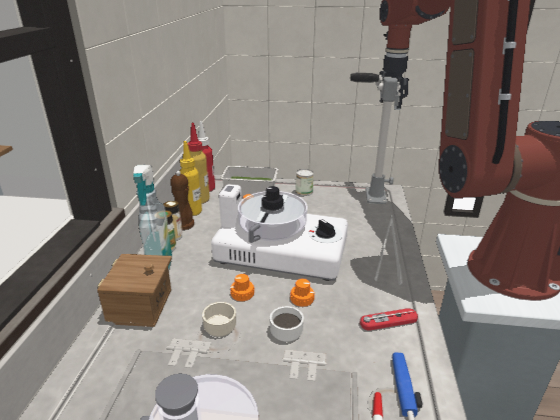

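The scene view shows the cap at about (267,210) and the dial at (303,264). The side view shows them at (272,197) and (326,229), with a tap near (385,100) close to the gripper. Next I'll measure them.

```bash
cat > h.py <<'E'
import numpy as np,cv2
def ray(c,u,v,z):
    K,R,t=c["camera_matrix"],c["R"],c["t"]
    d=R.T@np.linalg.solve(K,[u,v,1]); o=-R.T@t
    return o+d*(z-o[2])/d[2]
def cloud(c):
    K,R,t=c["camera_matrix"],c["R"],c["t"]; z=c["z_map"]
    v,u=np.indices(z.shape)
    P=np.stack([(u-K[0,2])/K[0,0]*z,(v-K[1,2])/K[1,1]*z,z],-1)-t
    return P@R   # R^T X
E
python3 - <<'E'
from h import *
for n,(cu,cv),(du,dv) in (("scene",(267,210),(303,264)),("side",(272,197),(326,229))):
    c=dict(np.load(n+"0.npz")); P=cloud(c); im=c["color"].astype(int); ok=c["z_map"]>0
    v,u=np.indices(ok.shape)
    dark=(im.max(2)<70)&ok
    for nm,(a,b),z0,z1 in (("captop",(cu,cv),177,190),("capskirt",(cu,cv),154,161),("dialtop",(du,dv),102,112)):
        m=dark&(abs(u-a)<30)&(abs(v-b)<30)&(P[...,2]>z0)&(P[...,2]<z1); q=P[m]
        if len(q)<5: print(n,nm,"few",len(q)); continue
        w,V=np.linalg.eigh(np.cov(q[:,:2].T))
        print(n,nm,len(q),"mean",q.mean(0).round(1),"mid",((q.min(0)+q.max(0))/2).round(1),"ext",np.ptp(q,axis=0).round(0),"ax",np.degrees(np.arctan2(V[1,1],V[0,1])).round(1),np.sqrt(w).round(1))
    # post top
    m=ok&(abs(P[...,2]-168)<4)&(im.min(2)>150)&(np.hypot(u-cu,v-cv)<60); q=P[m]; print("post",len(q),q.mean(0).round(1) if len(q) else "")
    # base top white
    m=ok&(abs(P[...,2]-75)<3)&(np.hypot(u-cu,v-cv)<110); q=P[m][:,:2].astype(np.float32)
    print("base rect",cv2.minAreaRect(q))
    hs=cv2.cvtColor(c["color"],cv2.COLOR_RGB2HSV)
    red=((hs[...,0]<8)|(hs[...,0]>172))&(hs[...,1]>130)&(abs(u-du)<25)&(abs(v-dv)<25); q=P[red]; print("red",len(q),q.mean(0).round(1) if len(q) else "")
    crop=c["color"][cv-40:dv+40,cu-50:du+50,::-1]
    cv2.imwrite(f"pics/{n}c.png",cv2.resize(crop,None,fx=4,fy=4,interpolation=cv2.INTER_CUBIC))
c=dict(np.load("side0.npz"));P=cloud(c)
for p in ((378,195),(386,120),(389,85),(360,77),(400,45)): print(p,P[p[1],p[0]].round(0))
a=cv2.imread("pics/scenec.png");b=cv2.imread("pics/sidec.png");h=max(a.shape[0],b.shape[0])
o=np.zeros((h,a.shape[1]+b.shape[1],3),np.uint8);o[:a.shape[0],:a.shape[1]]=a;o[:b.shape[0],a.shape[1]:]=b
s=min(800/o.shape[1],600/h);print(o.shape,s);cv2.imwrite("pics/crop1.png",cv2.resize(o,None,fx=min(s,1),fy=min(s,1)))
E
```

```text
scene captop 92 mean [589.  -11.1 181.7] mid [591.6 -11.5 182.3] ext [32. 32. 10.] ax 102.6 [7.8 8.3]
scene capskirt 120 mean [587.5  -7.4 157.6] mid [623.8 -11.9 157.5] ext [116.  52.   7.] ax -179.7 [14.2 22.6]
scene dialtop 58 mean [454.3   8.5 106.1] mid [456.    5.3 106.4] ext [32. 35.  9.] ax 132.7 [ 3.8 11.6]
post 153 [697.  -23.1 167.3]
base rect ((678.712890625, -187.24209594726562), (542.61474609375, 724.7709350585938), 1.1463196277618408)
red 8 [490.6  -1.3  78.1]
side captop 67 mean [591.   -6.4 181. ] mid [592.5  -9.5 180.7] ext [29. 26.  7.] ax 53.1 [6.7 8.5]
side capskirt 101 mean [590.7   0.7 157.5] mid [592.5  -5.6 157.4] ext [48. 42.  7.] ax -162.5 [ 8.3 14.7]
side dialtop 49 mean [458.9  10.6 105.4] mid [459.6   9.  105.1] ext [32. 31.  6.] ax 138.2 [ 3.  12.4]
post 139 [701.  -19.  166.9]
base rect ((626.4913940429688, -490.31182861328125), (647.7752075195312, 1193.74853515625), 1.374687910079956)
red 4 [492.8  -0.6  77.2]
(378, 195) [ 300. -336.   19.]
(386, 120) [ 302. -354.  257.]
(389, 85) [ 308. -335.  363.]
(360, 77) [ 394. -270.  396.]
(400, 45) [ 267. -527.  441.]
(536, 1160, 3) 0.6896551724137931
```

View pics/crop1.png

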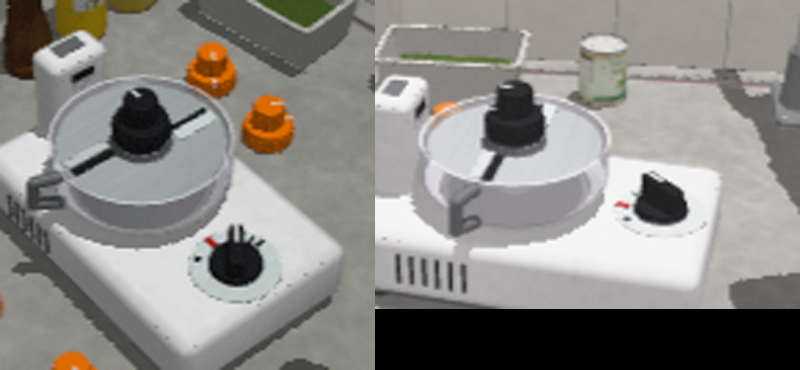

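The crop shows the dial bar pointing about 38° clockwise of the red mark. The cap's index is toward the post. Estimates:
- Spindle at about (591,-9.5).
- Dial at about (457,6.5).
- Machine yaw at about -6.5°.

I'll go up and outward first, around the tap.

Request:
carry_out --motion '[{"fingers": 1,"delta_pos": [0.04,0.012,-0.025],"turn": [0,0,-8]},{"fingers": 1,"delta_pos": [0.08,0.024,-0.05],"turn": [0,0,-16]},{"fingers": 1,"delta_pos": [0.12,0.036,-0.075],"turn": [0,0,-24]},{"fingers": 1,"delta_pos": [0.16,0.048,-0.1],"turn": [0,0,-32]},{"fingers": 1,"delta_pos": [0.2,0.06,-0.125],"turn": [0,0,-40]},{"fingers": 1,"delta_pos": [0.242,0.073,-0.15],"turn": [0,0,-48]},{"fingers": 1,"delta_pos": [0.242,0.073,-0.15],"turn": [0,0,-56]},{"fingers": 1,"delta_pos": [0.242,0.073,-0.15],"turn": [0,0,-60]}]'

```text
t: 0.9
position: [524.0, -522.1, 381.7]
orientation: [180.0, 0.0, 86.2]
ft_force: [-0.6, 0.2, -1.3]
width: 85.4
finger_force: 0.0
```

Request:
carry_out --motion '[{"fingers": 1,"delta_pos": [0.047,0.001,0.005],"turn": [0,0,-7]},{"fingers": 1,"delta_pos": [0.094,0.003,0.01],"turn": [0,0,-14]},{"fingers": 1,"delta_pos": [0.141,0.004,0.015],"turn": [0,0,-21]},{"fingers": 1,"delta_pos": [0.188,0.005,0.02],"turn": [0,0,-28]},{"fingers": 1,"delta_pos": [0.235,0.007,0.025],"turn": [0,0,-35]},{"fingers": 1,"delta_pos": [0.282,0.008,0.03],"turn": [0,0,-42]},{"fingers": 1,"delta_pos": [0.329,0.01,0.035],"turn": [0,0,-49]},{"fingers": 0.7,"delta_pos": [0.374,0.011,0.04],"turn": [0,0,-49]}]'

```text
t: 1.7
position: [559.7, -148.5, 340.5]
orientation: [-180.0, -0.1, 134.9]
ft_force: [0.4, -0.2, 0.8]
width: 73.2
finger_force: 0.0
```

Request:
carry_out --motion '[{"fingers": 0.6,"delta_pos": [0.036,0.007,0.028],"turn": [0,0,0]},{"fingers": 0.6,"delta_pos": [0.073,0.015,0.056],"turn": [0,0,0]},{"fingers": 0.6,"delta_pos": [0.109,0.022,0.084],"turn": [0,0,0]},{"fingers": 0.6,"delta_pos": [0.146,0.03,0.112],"turn": [0,0,0]},{"fingers": 0.6,"delta_pos": [0.182,0.037,0.14],"turn": [0,0,0]},{"fingers": 0.6,"delta_pos": [0.182,0.037,0.14],"turn": [0,0,0]}]'

```text
t: 2.3
position: [449.8, 8.3, 194.1]
orientation: [-179.5, -0.8, 135.0]
ft_force: [-0.3, -0.4, -0.1]
width: 51.3
finger_force: 0.0
```

```bash
python3 - <<'E'
from h import *
from workcell import bot
c=bot.read_camera("wrist"); np.savez("w1.npz",**c); cv2.imwrite("pics/w1.png",c["color"][:,:,::-1])
P=cloud(c); im=c["color"].astype(int)
for z0,z1 in((103,110),(83,87),(178,186)):
    m=(im.max(2)<90)&(P[...,2]>z0)&(P[...,2]<z1); n,l,s,ce=cv2.connectedComponentsWithStats(m.astype(np.uint8))
    for i in range(1,n):
        if s[i,4]>60:
            q=P[l==i][:,:2].astype(np.float32); print(z0,s[i].tolist(),q.mean(0).round(1),cv2.minAreaRect(q))
o=bot.get_obs();print(o["position"],o["orientation"],o["width"])
E
```

```text
103 [275, 204, 22, 63, 1091] [457.2   4.9] ((459.064208984375, 3.0365428924560547), (13.998199462890625, 45.3745231628418), 43.030818939208984)
103 [506, 302, 29, 15, 180] [623.6  86.4] ((624.6689453125, 85.46589660644531), (18.28129005432129, 7.332704067230225), 79.35113525390625)
83 [254, 196, 63, 59, 1794] [458.    3.8] ((458.5555419921875, 3.2647666931152344), (47.46477508544922, 46.0714225769043), 44.795650482177734)
[453.61663208   6.44103019 197.27277997] [-179.70852832   -0.38996528  134.99906692] 51.29727323316249
```

View pics/w1.png

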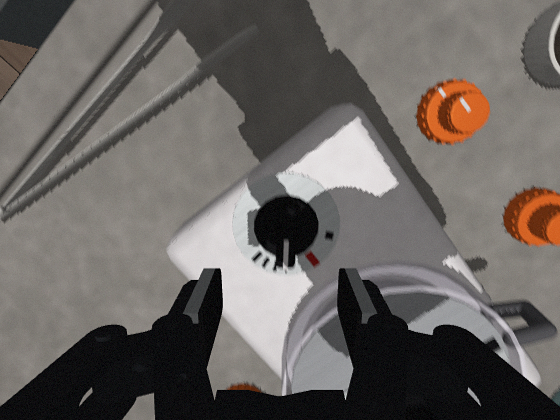

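The wrist view shows the dial centred at about (286,225), with its pointer down at (287,255) and the red mark at (311,258). That gives a dial centre of about (458,4) and a bar axis of about -47°.

Request:
carry_out --motion '[{"fingers": 0.6,"delta_pos": [-0.001,0,0.035],"turn": [0,0,2]},{"fingers": 0.6,"delta_pos": [-0.001,0,0.07],"turn": [0,0,2]},{"fingers": 0.6,"delta_pos": [-0.001,0,0.1],"turn": [0,0,2]},{"fingers": 0.6,"delta_pos": [-0.001,0,0.11],"turn": [0,0,2]},{"fingers": 0.6,"delta_pos": [-0.001,0,0.11],"turn": [0,0,2]},{"fingers": 0.6,"delta_pos": [-0.001,0,0.11],"turn": [0,0,2]}]'

```text
t: 2.95
position: [460.7, 3.2, 93.0]
orientation: [179.9, 0.1, 132.8]
ft_force: [0.1, 0.4, 0.0]
width: 51.3
finger_force: 0.0
```

Request:
carry_out --motion '[{"fingers": 0,"delta_pos": [0,0,0],"turn": [0,0,0]},{"fingers": 0,"delta_pos": [0,0,0],"turn": [0,0,0]},{"fingers": 0,"delta_pos": [0,0,0],"turn": [0,0,0]},{"fingers": 0,"delta_pos": [0,0,0],"turn": [0,0,0]},{"fingers": 0,"delta_pos": [0,0,0],"turn": [0,0,0]},{"fingers": 0,"delta_pos": [0,0,0],"turn": [0,0,0]}]' --force 30

```text
t: 3.55
position: [459.7, 3.4, 92.8]
orientation: [180.0, 0.1, 132.9]
ft_force: [-2.0, -0.9, 5.7]
width: 13.1
finger_force: 31.4
```

Gripped. Now I'll turn it 41° counter-clockwise.

Request:
carry_out --motion '[{"fingers": 0,"delta_pos": [0,0,0],"turn": [0,0,-7]},{"fingers": 0,"delta_pos": [0,0,0],"turn": [0,0,-14]},{"fingers": 0,"delta_pos": [0,0,0],"turn": [0,0,-21]},{"fingers": 0,"delta_pos": [0,0,0],"turn": [0,0,-28]},{"fingers": 0,"delta_pos": [0,0,0],"turn": [0,0,-35]},{"fingers": 0,"delta_pos": [0,0,0],"turn": [0,0,-41]},{"fingers": 0,"delta_pos": [0,0,0],"turn": [0,0,-41]},{"fingers": 0,"delta_pos": [0,0,0],"turn": [0,0,-41]}]'

```text
t: 4.35
position: [459.6, 3.2, 92.8]
orientation: [-179.9, 0.1, 173.9]
ft_force: [-2.2, -1.8, 6.1]
width: 13.3
finger_force: 31.4
```

Request:
carry_out --motion '[{"fingers": 0.6,"delta_pos": [0,0,0],"turn": [0,0,0]},{"fingers": 0.6,"delta_pos": [0,0,0],"turn": [0,0,0]},{"fingers": 0.6,"delta_pos": [0,0,0],"turn": [0,0,0]},{"fingers": 0.6,"delta_pos": [0,0,-0.05],"turn": [0,0,0]},{"fingers": 0.6,"delta_pos": [0,0,-0.1],"turn": [0,0,0]},{"fingers": 0.6,"delta_pos": [0,0,-0.14],"turn": [0,0,0]},{"fingers": 0.6,"delta_pos": [0,0,-0.14],"turn": [0,0,0]},{"fingers": 0.6,"delta_pos": [0,0,-0.14],"turn": [0,0,0]}]'

```text
t: 5.15
position: [459.6, 3.8, 232.5]
orientation: [180.0, 0.2, 173.8]
ft_force: [-1.5, 0.0, -0.5]
width: 51.3
finger_force: 0.0
```

```bash
python3 - <<'E'
from h import *
from workcell import bot
bot.read_camera("side")
c=bot.read_camera("wrist"); cv2.imwrite("pics/w2.png",c["color"][:,:,::-1])
P=cloud(c); im=c["color"].astype(int)
for z0,z1 in((103,110),):
    m=(im.max(2)<90)&(P[...,2]>z0)&(P[...,2]<z1); n,l,s,ce=cv2.connectedComponentsWithStats(m.astype(np.uint8))
    for i in range(1,n):
        if s[i,4]>60:
            q=P[l==i][:,:2].astype(np.float32); print(z0,s[i].tolist(),q.mean(0).round(1),cv2.minAreaRect(q))
hs=cv2.cvtColor(c["color"],cv2.COLOR_RGB2HSV)
red=((hs[...,0]<6)|(hs[...,0]>172))&(hs[...,1]>130)&(abs(P[...,2]-77)<5); q=P[red]; print(len(q),q.mean(0))
o=bot.get_obs();print(o["position"],o["orientation"],o["width"],o["joints"])
E
```

```text
103 [270, 179, 18, 56, 875] [456.5   3. ] ((458.8607482910156, 2.6733102798461914), (13.758745193481445, 44.85702133178711), 83.71439361572266)
51 [493.35405103  -1.55171125  78.66444006]
[457.58722088   4.05465752 229.62884345] [ 1.79988972e+02 -1.74839480e-01  1.73832398e+02] 51.10825212203763 [-8.29446876e+00 -8.50683405e+00  1.14179210e+02  4.70293663e-03
  7.45027526e+01 -9.21281135e+01]
```

View pics/w2.png

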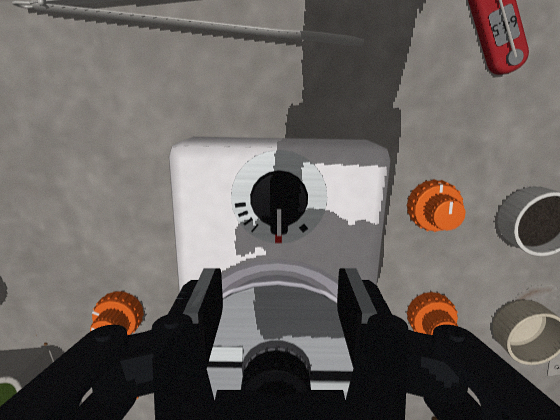

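The pointer (279,225) is on the red mark (278,239), so the dial is at off. Now I'll move over the cap and turn the tool to yaw 90°.

Request:
carry_out --motion '[{"fingers": 0.6,"delta_pos": [-0.034,0,-0.01],"turn": [0,0,8]},{"fingers": 0.6,"delta_pos": [-0.068,0,-0.01],"turn": [0,0,16]},{"fingers": 0.6,"delta_pos": [-0.1,0,-0.01],"turn": [0,0,24]},{"fingers": 0.6,"delta_pos": [-0.134,-0.001,-0.01],"turn": [0,0,32]},{"fingers": 0.6,"delta_pos": [-0.134,-0.001,-0.01],"turn": [0,0,40]},{"fingers": 0.6,"delta_pos": [-0.134,-0.001,-0.01],"turn": [0,0,48]},{"fingers": 0.6,"delta_pos": [-0.134,-0.001,-0.01],"turn": [0,0,56]},{"fingers": 0.6,"delta_pos": [-0.134,-0.001,-0.01],"turn": [0,0,64]}]'

```text
t: 6.05
position: [590.3, -11.4, 237.8]
orientation: [-179.7, -0.2, 109.5]
ft_force: [0.3, 0.4, 0.1]
width: 51.3
finger_force: 0.0
```

Request:
carry_out --motion '[{"fingers": 0.7,"delta_pos": [0,0,0],"turn": [0,0,8]},{"fingers": 0.7,"delta_pos": [0,0,0],"turn": [0,0,16]},{"fingers": 0.7,"delta_pos": [0,0,0],"turn": [0,0,20]},{"fingers": 0.7,"delta_pos": [0,0,0],"turn": [0,0,20]},{"fingers": 0.7,"delta_pos": [0,0,0],"turn": [0,0,20]}]'

```text
t: 6.55
position: [590.8, -11.4, 239.2]
orientation: [-179.8, -0.0, 89.9]
ft_force: [0.2, 0.8, -0.3]
width: 60.1
finger_force: 0.0
```

```bash
python3 - <<'E'
from h import *
from workcell import bot
c=bot.read_camera("wrist"); cv2.imwrite("pics/w3.png",c["color"][:,:,::-1])
P=cloud(c); im=c["color"].astype(int)
for z0,z1 in((178,187),(154,162)):
    m=(im.max(2)<120)&(P[...,2]>z0)&(P[...,2]<z1); n,l,s,ce=cv2.connectedComponentsWithStats(m.astype(np.uint8))
    for i in range(1,n):
        if s[i,4]>60:
            q=P[l==i][:,:2].astype(np.float32); print(z0,s[i].tolist(),q.mean(0).round(1),cv2.minEnclosingCircle(q))
o=bot.get_obs();print(o["position"],o["orientation"],o["width"],o["ft_torque"])
E
```

```text
178 [258, 213, 54, 51, 2042] [593.1 -12.6] ((593.3123168945312, -14.184977531433105), 16.777305603027344)
154 [245, 187, 80, 70, 1978] [592.9  -4. ] ((593.224853515625, -14.149686813354492), 27.432157516479492)
154 [406, 198, 70, 69, 624] [686.7 -13.6] ((698.8255615234375, -20.443286895751953), 29.711008071899414)
[591.08566389 -11.4675705  239.65713218] [-1.79839961e+02 -2.05461865e-02  8.99058806e+01] 59.708614963239576 [ 0.01702044 -0.00613391  0.02707688]
```

View pics/w3.png

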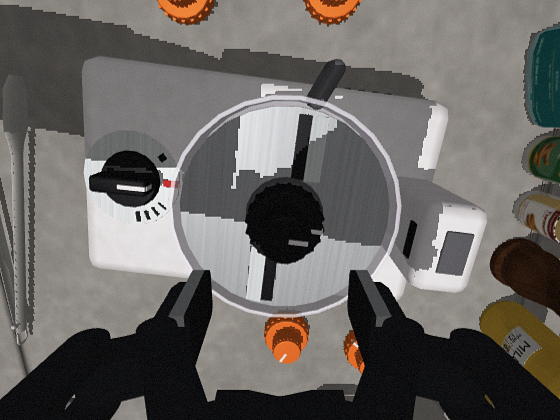

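The wrist view shows the cap at (285,223), with its index line pointing right to the post and the dial still at off. The cap centre is at about (593,-13.5). Descending now.

Request:
carry_out --motion '[{"fingers": 0.7,"delta_pos": [-0.002,0.0015,0.03],"turn": [0,0,0]},{"fingers": 0.7,"delta_pos": [-0.002,0.0015,0.06],"turn": [0,0,0]},{"fingers": 0.7,"delta_pos": [-0.002,0.0015,0.079],"turn": [0,0,0]},{"fingers": 0.7,"delta_pos": [-0.002,0.0015,0.079],"turn": [0,0,0]},{"fingers": 0.7,"delta_pos": [-0.002,0.0015,0.079],"turn": [0,0,0]}]'

```text
t: 7.1
position: [593.2, -13.6, 162.0]
orientation: [-179.9, -0.0, 89.9]
ft_force: [-0.2, 0.3, 0.5]
width: 59.7
finger_force: 0.0
```

Request:
carry_out --motion '[{"fingers": 0,"delta_pos": [0,0,0],"turn": [0,0,0]},{"fingers": 0,"delta_pos": [0,0,0],"turn": [0,0,0]},{"fingers": 0,"delta_pos": [0,0,0],"turn": [0,0,0]},{"fingers": 0,"delta_pos": [0,0,0],"turn": [0,0,0]},{"fingers": 0,"delta_pos": [0,0,0],"turn": [0,0,0]},{"fingers": 0,"delta_pos": [0,0,0],"turn": [0,0,0]}]' --force 60

```text
t: 7.7
position: [594.5, -13.9, 164.6]
orientation: [179.8, 0.0, 89.8]
ft_force: [-1.5, -0.8, 6.7]
width: 29.7
finger_force: 59.2
```

Request:
carry_out --motion '[{"fingers": 0,"delta_pos": [0,0,0],"turn": [0,0,-3]},{"fingers": 0,"delta_pos": [0,0,0],"turn": [0,0,-6]},{"fingers": 0,"delta_pos": [0,0,0],"turn": [0,0,-6]}]'

```text
t: 8.0
position: [595.3, -14.1, 164.6]
orientation: [179.7, 0.1, 95.8]
ft_force: [0.6, 0.2, 6.1]
width: 29.7
finger_force: 59.4
```

```bash
python3 - <<'E'
from workcell import bot
o=bot.get_obs();print(o["position"],o["orientation"],o["width"],o["ft_torque"],o["ft_force"],o["finger_force"],o["effort"])
E
```

```text
[595.34214632 -14.06718546 164.58397578] [1.79711503e+02 8.96228307e-02 9.58302805e+01] 29.669474633602395 [-0.12843098 -0.10862183  0.06612406] [0.58555972 0.24223584 6.05899588] 59.43491578102112 [  0.36541843 -34.38018322 -25.43689907   0.18077007   0.20007958
  -0.12757011]
```

The cap gives freely counter-clockwise, with torque under 0.1 N m at 6°. I'll continue to about 50°.

Request:
carry_out --motion '[{"fingers": 0,"delta_pos": [0,0,0],"turn": [0,0,-6]},{"fingers": 0,"delta_pos": [0,0,0],"turn": [0,0,-12]},{"fingers": 0,"delta_pos": [0,0,0],"turn": [0,0,-18]},{"fingers": 0,"delta_pos": [0,0,0],"turn": [0,0,-24]},{"fingers": 0,"delta_pos": [0,0,0],"turn": [0,0,-30]},{"fingers": 0,"delta_pos": [0,0,0],"turn": [0,0,-37]},{"fingers": 0,"delta_pos": [0,0,0],"turn": [0,0,-44]},{"fingers": 0,"delta_pos": [0,0,0],"turn": [0,0,-44]}]'

```text
t: 8.8
position: [595.4, -13.4, 164.6]
orientation: [179.8, 0.2, 139.9]
ft_force: [0.3, 0.9, 5.7]
width: 30.1
finger_force: 59.5
```

```bash
python3 - <<'E'
from h import *
from workcell import bot
c=bot.read_camera("scene"); o=bot.get_obs();print(o["position"],o["orientation"],o["width"],o["ft_torque"],o["ft_force"],o["finger_force"])
s=bot.read_camera("side")
a=np.hstack([cv2.resize(i,(400,400),interpolation=cv2.INTER_CUBIC) for i in (c["color"][170:290,210:330],s["color"][150:250,220:320])])
cv2.imwrite("pics/s4.png",a[:,:,::-1])
E
```

```text
[595.42698784 -13.43093097 164.57731657] [179.79323173   0.21878203 139.78081889] 29.850794268470775 [ 0.2036881  -0.0984721   0.02965457] [0.88519874 0.56409274 5.20643121] 59.51378524303436
```

View pics/s4.png

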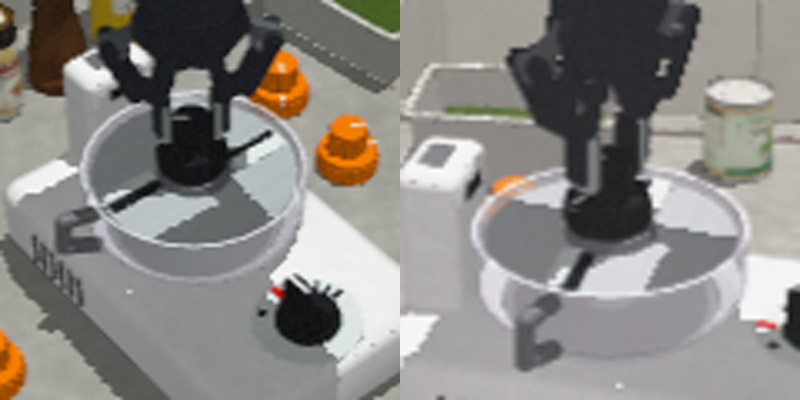

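The gripper holds the cap at (193,140) in the left half, and the dial is still at off. I'll lift gently first and check the force.

Request:
carry_out --motion '[{"fingers": 0,"delta_pos": [0,0,-0.003],"turn": [0,0,0]},{"fingers": 0,"delta_pos": [0,0,-0.006],"turn": [0,0,0]},{"fingers": 0,"delta_pos": [0,0,-0.009],"turn": [0,0,0]},{"fingers": 0,"delta_pos": [0,0,-0.009],"turn": [0,0,0]}]'

```text
t: 9.3
position: [593.1, -13.6, 171.1]
orientation: [-180.0, -0.0, 139.8]
ft_force: [0.7, -0.1, -2.0]
width: 29.5
finger_force: 59.3
```

It came free, and the only load is the cap's weight. Raising it to about 10 cm.

Request:
carry_out --motion '[{"fingers": 0,"delta_pos": [0,0,-0.015],"turn": [0,0,0]},{"fingers": 0,"delta_pos": [0,0,-0.035],"turn": [0,0,0]},{"fingers": 0,"delta_pos": [0,0,-0.06],"turn": [0,0,0]},{"fingers": 0,"delta_pos": [0,0,-0.08],"turn": [0,0,0]},{"fingers": 0,"delta_pos": [0,0,-0.093],"turn": [0,0,0]},{"fingers": 0,"delta_pos": [0,0,-0.093],"turn": [0,0,0]},{"fingers": 0,"delta_pos": [0,0,-0.093],"turn": [0,0,0]},{"fingers": 0,"delta_pos": [0,0,-0.093],"turn": [0,0,0]}]'

```text
t: 10.1
position: [592.4, -13.4, 262.6]
orientation: [-179.9, -0.2, 139.8]
ft_force: [-1.1, 0.2, -1.2]
width: 29.8
finger_force: 59.6
```

```bash
python3 - <<'E'
from h import *
from workcell import bot
c=bot.read_camera("scene"); o=bot.get_obs();print(o["position"],o["joint_vel"].round(2),o["width"],o["ft_force"],o["finger_force"])
s=bot.read_camera("side")
a=np.hstack([cv2.resize(i,(400,400),interpolation=cv2.INTER_CUBIC) for i in (c["color"][130:290,190:350],s["color"][110:250,220:360])])
cv2.imwrite("pics/s5.png",a[:,:,::-1])
E
```

```text
[592.31183896 -13.45668378 262.42274775] [ 0.03  0.07 -0.2  -0.02 -0.1  -0.02] 30.08060227442534 [-0.89614471 -0.60007833 -1.71507969] 59.62507903575897
```

View pics/s5.png

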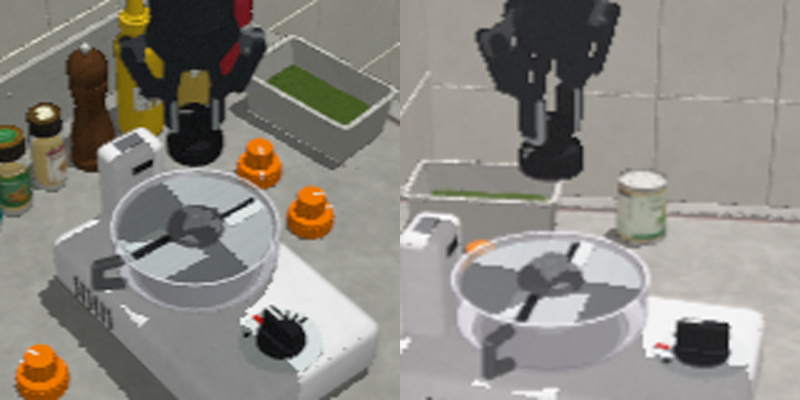

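The cap hangs level above the bare hub, at (195,145) in the left half and (550,155) in the right. The dial is at the red mark.

```bash
python3 -c "
from workcell import bot
print(bot.sign_off())"
```

```text
the job is handed in; nothing more can be done
None
```

The job is handed in (no verdict was returned): the dial is at the red off mark, and the cap, which came loose counter-clockwise after a turn of about 50°, is held level about 10 cm above the hub.

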